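# Find the rattling instrument case and hold it up for inspection

### The arm

A 7-joint arm with a two-finger parallel gripper is mounted at the origin on the work surface. World frame = base frame: x ahead of the robot, y to its left, z up, the work surface at z = 0. Lengths are in m, angles in rad, forces in N, time in s.
With the tool pointing down it reaches from about 0.425 to 0.875 m from the base axis. Payload 4.7 kg.
Tool frame: the origin (TCP) lies on the centre line of the jaws, within the pads' length; the fingertips stand 14 mm ahead of it and the grasp point (between the pads) lies 5 mm behind it; z points along the fingers, y is the direction in which the jaws open and shut (so a half turn about z gives the same grasp; the last joint's range is limited). The gripper opens to 87 mm and grips with 3 to 60 N. Pads are 19 mm wide; open, the fingers measure 117 mm over their backs; the gripper's body (75 mm by 190 mm) begins 51 mm behind the grasp point.
Start: joints at [-1.231, 0.321, -0.07, 1.45, 0.023, 1.371, -0.057], TCP at [0.208, 0.616, 0.237] pointing down, gripper open.
Joint ranges: [-2.86, 2.86], [-0.3, 2.09], [-1.38, 1.24], [0.06, 2.45], [-1.56, 4.7], [0.09, 2.05], [-2.69, 2.69]. Speed limits (rad/s): [2.57, 2.57, 3.14, 3.14, 3.14, 3.14, 3.14].

### API

Orientations are given as a rotation vector (axis times angle).
In Python, from bench import ctrl gives the robot as it stands. The module is installed in compiled form; this text tells all that it offers.
- The arm moves only by the tool step_arm, never from a script. Its argument "plan" is a list of rows, each a list of 3 entries, a list of its own where there are three numbers: the turn, a rotation vector about the tool's x, y, z in rad, then the shift along the tool's x, y, z in m, then the closure in counts, from 0 (fully open) to 255 (shut). In form: [[[rx, ry, rz], [x, y, z], hand], ...]. A call has exactly 10 rows; each row is the pose to reach, as a shift and turn from the pose commanded when the call began, along the tool's axes at that moment; what a row does not reach only later rows make up. A row lasts 1/8 s, in which the tool goes at most 62.5 mm and 10.7 degrees, less where a joint would pass 70% of its speed; a pose out of reach is approached as far as the arm can. A call with a gripper value outside its range is refused whole. The fingers move at their own pace and stop on an object; "squeeze" is the grip in N (left out, the last holds). Time passes only in rows, so rows that repeat a pose let the fingers close, or fill a call up. It gives the time, the measured TCP pose, the force and the opening at its end, in the units of the state.
- ctrl.get_state(): the state, without advancing time (a new reading comes with each control period).
- ctrl.get_image(name): name is "scene" or "top" or "wrist"; returns the picture (400x640x3 uint8, red, green, blue); there is no depth.
- ctrl.calibration(name): a dict with "fov_y" (degrees; the focal length in pixels is half the picture's height over the tangent of half this angle, whatever the lens; pixels are square), "cx", "cy" (the principal point, pixels), "rvec" (rotation vector, rad) and "tvec" (3), from world to camera coordinates, as OpenCV has them. Camera axes: x right, y down, z forward; pixel columns grow to the right and rows downward; lengths in m; the calibration is good to about 2 mm. A picture is of the moment at which its call begins: read the wrist's pose just before it. calibration takes no time and is no camera call; for the wrist camera it gives the pose at the moment of the call.
- ctrl.close_job(): hands the job in, once; it reports no verdict.
Trained networks look in the newest picture that a camera, given by its name, has taken for a name from the list of things; names that differ only in an ending like _2 or _b are one class to them, and where a whole thing is asked for, a point or a joint stands for the part that bears it (a point fixed in the world has none). Each returns a list of dicts, best first, with "score" (0 to 1); they miss things now and then, are a little off and sometimes report something else, mostly with a low value. They report only what shows in the picture. A call takes as long as a camera call. They do not tell look-alikes from the thing itself.
- ctrl.cut_out(camera, label): "pixels" (400x640 bool, what is visible of it) and "rect" ([left, top, width, height] in pixels, round what is visible of it).
The state is a dict: "time": time; "joint_positions": joint angles; "qd": joint speeds; "joint_torque": joint torques, N m; "position": TCP position; "tool_rot": TCP orientation; "ft_force": force on the tool from outside, world axes, zero at the start; "torque": the same for the moment, N m; "grip_width": opening from 0.0 (shut) to 1.0 (fully open).
Only numpy, scipy, OpenCV 4.12 (cv2) and the standard library are available. Lean on these libraries where they do the work, as an engineer would, in place of code of your own. Each camera call takes 0.05 s, during which the arm holds its last target.

### The job

One of these three sealed cases has a part loose inside: working from left to right as seen from the robot, lift each case well clear of the bench and give it a brisk shake, and set the quiet ones back upright where they stood. Then present the one that rattles: finish while still holding it in the gripper, level and still, about 15 cm above the middle of the white inspection board. Do not disturb the screwdriver, the tape roll or the blue tray.

Things in the scene. Friction and masses are not known exactly. Their poses are not given: they have to be found in the camera images.
- case_left: the left case seen from the robot (largest y): sealed grey plastic case, closed box 110 long (its x) x 52 wide (its y) x 46 mm high, 0.19 to 0.53 kg; origin at the centre of its underside, z up. Grip it across the 52 mm width. A metal plate on top, a brass socket on the +x end. All three look the same; weights differ by chance
- case_middle: the middle case seen from the robot (between the others): sealed grey plastic case, closed box 110 long (its x) x 52 wide (its y) x 46 mm high, 0.19 to 0.53 kg; origin at the centre of its underside, z up. One of the three, any, hides a loose steel part (disc 36 mm across, 130 g, friction about 0.2 on the inner floor) that slides up to 65 mm along x
- case_right: the right case seen from the robot (smallest y): sealed grey plastic case, closed box 110 long (its x) x 52 wide (its y) x 46 mm high, 0.19 to 0.53 kg; origin at the centre of its underside, z up. A loose part slides when its case is shaken or rocked 17 degrees or more and stays where it ended once level; in quiet cases nothing moves
- board: white inspection board fixed flat on the bench beyond the cases, 120 (x) x 160 (y) x 4 mm; origin at the centre of its underside on the bench
- driver: bystander: screwdriver lying on the bench along its own x, about 200 mm long; origin under its middle
- tape: bystander: roll of black tape lying flat, 90 mm across, 24 mm high; origin at the centre of its underside
- tray: bystander: blue open parts tray with dividers, 130 (x) x 170 (y) x 45 mm high; origin at the centre of its underside
Not all that is in view belongs to the job. Leave any green or purple look-alike of the case_left alone.

How it is judged:
On the way, in this order (a step that is already met when the one before it is completed fails the run):
1. the left case is shaken: in the fingers, its underside more than 50 mm above the bench, moving faster than 0.2 m/s or turning faster than 0.6 rad/s (height (world z) of case_left above 0.05 m and contact force between case_left and the fingers above 1 N and (linear speed of case_left above 0.2 m/s or angular speed of case_left above 0.6 rad/s)), for 0.04 s.
2. the middle case is shaken: in the fingers, its underside more than 50 mm above the bench, moving faster than 0.2 m/s or turning faster than 0.6 rad/s (height (world z) of case_middle above 0.05 m and contact force between case_middle and the fingers above 1 N and (linear speed of case_middle above 0.2 m/s or angular speed of case_middle above 0.6 rad/s)), for 0.04 s.
3. the right case is shaken: in the fingers, its underside more than 50 mm above the bench, moving faster than 0.2 m/s or turning faster than 0.6 rad/s (height (world z) of case_right above 0.05 m and contact force between case_right and the fingers above 1 N and (linear speed of case_right above 0.2 m/s or angular speed of case_right above 0.6 rad/s)), for 0.04 s.
At the end, for the whole second after the job is handed in: The rattling case is in the fingers, still, underside 90 to 240 mm above the bench, centre within 45 mm (horizontally) of the board's middle, within 0.25 rad of level; the other two stand released and upright on the bench, at rest, within 50 mm of where they began (((contact force between case_left_floor and anything else above 0.3 N and contact force between case_left and the fingers above 2 N and horizontal distance between case_left and board below 0.045 m and height (world z) of case_left between 0.09 and 0.24 m and angle between case_left's own z axis and vertical below 0.25 rad and linear speed of case_left below 0.03 m/s and height (world z) of each of case_middle, case_right below 0.006 m and angle between each of case_middle, case_right's own z axis and vertical below 0.1 rad and distance of each of case_middle, case_right from where it was at the start of the episode below 0.05 m and contact force between each of case_middle, case_right and the arm below 0.1 N and linear speed of each of case_middle, case_right below 0.02 m/s) or (contact force between case_middle_floor and anything else above 0.3 N and contact force between case_middle and the fingers above 2 N and horizontal distance between case_middle and board below 0.045 m and height (world z) of case_middle between 0.09 and 0.24 m and angle between case_middle's own z axis and vertical below 0.25 rad and linear speed of case_middle below 0.03 m/s and height (world z) of each of case_left, case_right below 0.006 m and angle between each of case_left, case_right's own z axis and vertical below 0.1 rad and distance of each of case_left, case_right from where it was at the start of the episode below 0.05 m and contact force between each of case_left, case_right and the arm below 0.1 N and linear speed of each of case_left, case_right below 0.02 m/s) or (contact force between case_right_floor and anything else above 0.3 N and contact force between case_right and the fingers above 2 N and horizontal distance between case_right and board below 0.045 m and height (world z) of case_right between 0.09 and 0.24 m and angle between case_right's own z axis and vertical below 0.25 rad and linear speed of case_right below 0.03 m/s and height (world z) of each of case_left, case_middle below 0.006 m and angle between each of case_left, case_middle's own z axis and vertical below 0.1 rad and distance of each of case_left, case_middle from where it was at the start of the episode below 0.05 m and contact force between each of case_left, case_middle and the arm below 0.1 N and linear speed of each of case_left, case_middle below 0.02 m/s))); the arm keeps its last pose, push and grip.
It fails at once if a bystander (screwdriver, tape roll, tray) is moved more than 30 mm (distance of any of driver, tape, tray from where it was at the start of the episode above 0.03 m).
It also fails if it takes over 72 s, if anything falls off the work surface, if the arm or the gripper's body presses on something with over 40 N, if the wrist force passes 120 N, or if a joint passes its speed limit or range.

## Working session

There is one attempt and no reset: what is moved stays moved. The work goes in short steps, Python scripts to look and compute and a tool call to move; the robot and the scene stay as the last step left them, time stands still between calls to the robot, and variables do not carry over. Pictures are saved under pics/ and viewed, and the job is handed in when it is done.

Besides the shell and the picture viewer there is one more tool, called after "Request:" as name([rows], argument=value, ...), one row to a line, values as JSON. step_arm: Moves the arm, as the interface text tells. Its arguments: {"type":"object","properties":{"plan":{"type":"array"},"squeeze":{"type":"number"}},"required":["plan"]}

```bash
mkdir -p pics; ls
python3 - <<'E'
from bench import ctrl
import cv2
s=ctrl.get_state(); print({k:s[k] for k in s})
for n in("scene","top","wrist"):
    print(n,ctrl.calibration(n))
    cv2.imwrite(f"pics/{n}0.png",ctrl.get_image(n)[:,:,::-1])
E
```

```text
pics
{'time': 0.0, 'joint_positions': array([-1.23086811,  0.32180756, -0.0700813 ,  1.45165948,  0.02261571,
        1.37076687, -0.05687937]), 'qd': array([-1.31295800e-04,  8.27506572e-04,  2.33449309e-05, -7.32667353e-04,
       -1.53894262e-03,  4.05176422e-04,  3.93369741e-04]), 'joint_torque': array([-4.64404475e-04, -4.91294575e+01, -4.04298278e-01, -3.12526846e+01,
       -6.38725958e-02,  4.38307668e-02,  1.67934240e-04]), 'position': array([0.20795025, 0.61530017, 0.23547926]), 'tool_rot': array([-5.09439246e-01, -3.09981933e+00,  2.89746251e-03]), 'ft_force': array([-0.44244948,  0.31795885,  0.754685  ]), 'torque': array([-0.02942728,  0.03046783,  0.01023248]), 'grip_width': 1.0018515199308526}
scene {'fov_y': 57.068889571684075, 'cx': 323.64242267503215, 'cy': 201.3589190442615, 'rvec': array([ 1.14187246,  2.42329969, -0.9090074 ]), 'tvec': array([ 0.32596775, -0.24042972,  1.26948925])}
top {'fov_y': 43.73473302981892, 'cx': 317.0774514107592, 'cy': 205.8618310176942, 'rvec': array([ 2.20185426, -2.16138054,  0.09921078]), 'tvec': array([-0.05499011,  0.51311753,  1.35113412])}
wrist {'fov_y': 67.68185263003804, 'cx': 323.47619074355725, 'cy': 201.8402008815348, 'rvec': array([-2.35471888, -1.69188583, -0.24035311]), 'tvec': array([-0.64918353, -0.03473054,  0.39159833])}
```

View pics/scene0.png

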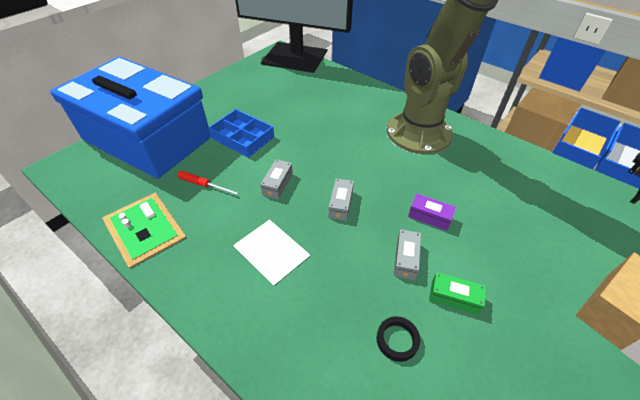

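View pics/top0.png

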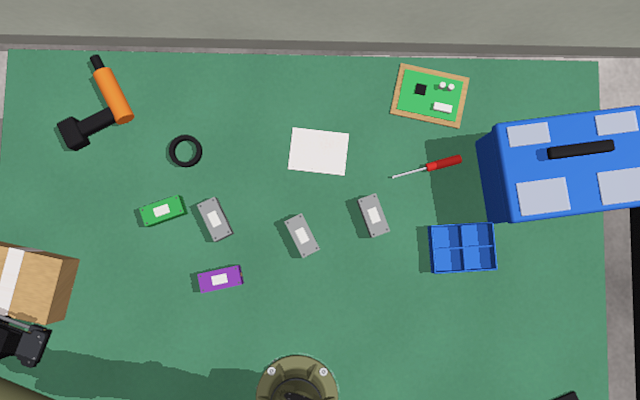

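View pics/wrist0.png

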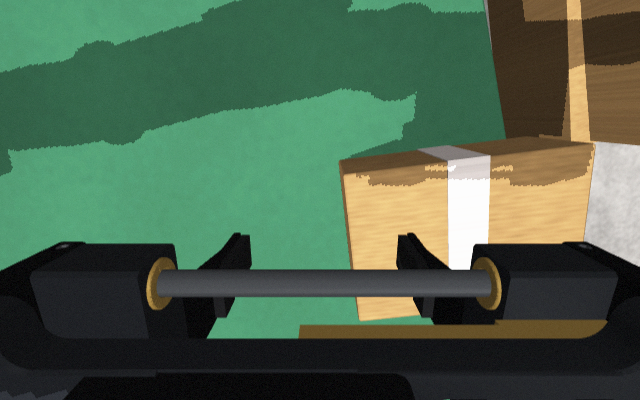

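Three grey boxes in the top view, at (214,220) left, (302,236) middle and (373,215) right, fit "grey case". The green one (161,210) and the purple one (220,278) are look-alikes to leave alone. The board is at (319,151), the tape at (185,151), the screwdriver at (425,168) and the tray at (462,248).

```bash
cat > h.py <<'E'
from bench import ctrl
import numpy as np, cv2
from scipy.optimize import minimize
from scipy.spatial.transform import Rotation as R
def K(c):
    f=200/np.tan(np.radians(c["fov_y"])/2); return np.array([[f,0,c["cx"]],[0,f,c["cy"]],[0,0,1]])
def ray(c,uv,z):
    M=cv2.Rodrigues(c["rvec"])[0]; C=-M.T@c["tvec"]
    d=M.T@np.linalg.solve(K(c),[uv[0],uv[1],1]); return C+d*(z-C[2])/d[2]
def boxpts(x,y,a,L=.11,W=.052,H=.046,z0=0):
    p=np.array([[i*L/2,j*W/2,k] for i in(-1,1) for j in(-1,1) for k in(z0,z0+H)])
    c,s=np.cos(a),np.sin(a); return np.c_[x+c*p[:,0]-s*p[:,1],y+s*p[:,0]+c*p[:,1],p[:,2]]
def sil(c,P,S=4):
    q=cv2.projectPoints(P,c["rvec"],c["tvec"],K(c),None)[0].reshape(-1,2)
    m=np.zeros((400*S,640*S),np.uint8); cv2.fillConvexPoly(m,np.round(cv2.convexHull(((q+.5)*S-.5).astype(np.float32))).astype(np.int32),1); return cv2.resize(m.astype(np.float32),(640,400),interpolation=cv2.INTER_AREA)
def fit(c,m,x0,**k):
    m=m.astype(float)
    def cost(v):
        s=sil(c,boxpts(*v,**k)); return 1-np.minimum(s,m).sum()/np.maximum(s,m).sum()
    x0=np.array(x0); sx=np.array([x0,x0+[.015,0,0],x0+[0,.015,0],x0+[0,0,.2]])
    r=minimize(cost,x0,method="Nelder-Mead",options=dict(initial_simplex=sx,xatol=2e-4,fatol=1e-5)); return r.x,1-r.fun
E
python3 - <<'E'
from h import *
im=ctrl.get_image("top"); c=ctrl.calibration("top")
for n in("case_left","board","tape","driver","tray"):
    for d in ctrl.cut_out("top",n):
        m=d["pixels"]; ys,xs=np.nonzero(m); cen=(xs.mean(),ys.mean())
        print(n,round(d["score"],2),d["rect"],np.round(cen,1),np.round(ray(c,cen,.046 if n[0]=='c' else .004),3),im[m].mean(0).round())
        if n=="case_left" or n=="board":
            k=dict(L=.12,W=.16,H=.004) if n=="board" else {}
            p=ray(c,cen,.03)
            if n=="board": b=[fit(c,m,[p[0],p[1],0.],**k)]
            else: b=sorted([fit(c,m,[p[0],p[1],a],**k) for a in(-.5,.0,.5,1.4,1.9)],key=lambda t:-t[1])[:2]
            print("   ",[(np.round(t[0],4),round(t[1],3)) for t in b])
cv2.imwrite("pics/crop.png",cv2.resize(im[120:290,130:420,::-1],None,fx=2.7,fy=2.7,interpolation=cv2.INTER_CUBIC))
E
```

```text
case_left 0.96 [143.4, 194.9, 46.1, 32.2] [163.6 210. ] [0.493 0.369 0.046] [ 94. 173. 112.]
    [(array([ 0.4942,  0.3756, -1.2223]), np.float64(0.926)), (array([ 0.4951,  0.3744, -1.2182]), np.float64(0.924))]
case_left 0.81 [197.8, 194.4, 35.9, 47.8] [215.4 218.2] [0.473 0.228 0.046] [160. 163. 163.]
    [(array([0.4741, 0.2316, 0.4838]), np.float64(0.956)), (array([0.474 , 0.2319, 0.4893]), np.float64(0.956))]
case_left 0.75 [195.9, 265.1, 46.1, 27.1] [220.2 278.2] [0.313 0.21  0.046] [159. 107. 183.]
    [(array([0.3126, 0.2125, 1.8037]), np.float64(0.96)), (array([ 0.3127,  0.2124, -1.3463]), np.float64(0.959))]
board 0.92 [291.6, 127.3, 57.7, 48.1] [318.5 150.4] [ 0.672 -0.047  0.004] [232. 228. 227.]
    [(array([ 0.673 , -0.0462, -0.0924]), np.float64(0.963))]
tape 0.97 [167.7, 133.7, 35.4, 35.8] [185.2 150.3] [0.665 0.328 0.004] [42. 50. 47.]
tape 0.23 [359.2, 192.2, 31.5, 43.0] [373.1 214.8] [ 0.493 -0.202  0.004] [170. 170. 171.]
driver 0.55 [395.3, 154.4, 66.7, 20.3] [441.2 162.8] [ 0.644 -0.393  0.004] [155.  58.  52.]
tray 0.96 [428.9, 224.1, 67.5, 51.2] [462.4 246.8] [ 0.409 -0.451  0.004] [ 52. 102. 182.]
```

View pics/crop.png

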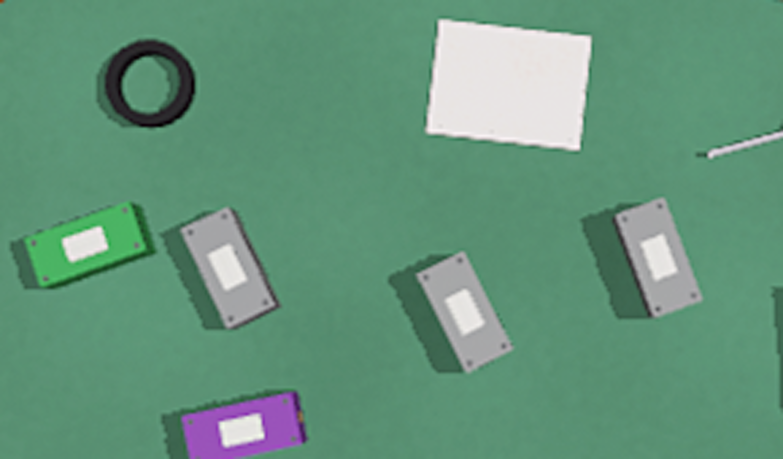

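The crop confirms the three grey cases (green and purple are look-alikes). The network missed two of them, so I'll fit the top faces directly by colour.

```bash
cat >> h.py <<'E'
def grey(im,roi,h=.046,cam="top"):
    hsv=cv2.cvtColor(im,cv2.COLOR_RGB2HSV); m=((hsv[...,1]<40)&(hsv[...,2]>110)).astype(np.uint8)
    k=np.zeros_like(m);x0,y0,x1,y1=roi;k[y0:y1,x0:x1]=m[y0:y1,x0:x1]
    n,l,st,_=cv2.connectedComponentsWithStats(k); i=1+np.argmax(st[1:,4])
    m=(l==i).astype(np.uint8); m=cv2.morphologyEx(m,cv2.MORPH_CLOSE,np.ones((5,5),np.uint8)); return m
E
cat > look.py <<'E'
from h import *
im=ctrl.get_image("top"); c=ctrl.calibration("top")
def go(rois):
    for n,roi in rois.items():
        m=grey(im,roi); ys,xs=np.nonzero(m); p=ray(c,(xs.mean(),ys.mean()),.046)
        b=max([fit(c,m,[p[0],p[1],a],z0=.0455,H=.0005) for a in(0.,.45)],key=lambda t:t[1])
        print(n,m.sum(),np.round(b[0],4),round(b[1],3))
if __name__=="__main__": go(dict(left=(192,185,240,250),middle=(275,205,330,265),right=(345,185,400,245)))
E
python3 look.py
python3 - <<'E'
from h import *
s=ctrl.get_state(); Rm=R.from_rotvec(s["tool_rot"]).as_matrix(); print(Rm.round(3)); print(s["time"])
E
```

```text
left 825 [0.4722 0.2324 0.4708] 0.96
middle 829 [ 0.4325 -0.0045  0.4892] 0.961
right 803 [ 0.4904 -0.1986  0.3691] 0.964
[[-0.947  0.32   0.   ]
 [ 0.32   0.947  0.   ]
 [-0.     0.    -1.   ]]
0.5
```

```bash
cat > mv.py <<'E'
import sys; from h import *
# usage: mv.py x y z yawdeg [n] : waypoint relative to current measured pose, interpolated
s=ctrl.get_state(); Rm=R.from_rotvec(s["tool_rot"]); p=s["position"]
def st():
    M=Rm.as_matrix(); print("t",round(s["time"],2),"p",p.round(4),"yaw",np.degrees(np.arctan2(M[1,0],M[0,0])).round(1),"tilt",np.degrees(np.arccos(-M[2,2])).round(1),"F",s["ft_force"].round(2),"T",s["torque"].round(3),"w",round(float(s["grip_width"]),3),"q",s["joint_positions"].round(2))
st()
if len(sys.argv)>4:
    x,y,z,a=map(float,sys.argv[1:5]); a=np.radians(a)
    T=np.array([[np.cos(a),np.sin(a),0],[np.sin(a),-np.cos(a),0],[0,0,-1]])
    d=(Rm.inv()*R.from_matrix(T)).as_rotvec(); t=Rm.inv().apply(np.array([x,y,z])-p)
    print("rot",d.round(3),"shift",t.round(4),"dist",np.linalg.norm(t).round(3))
E
python3 mv.py 0.472 0.232 0.15 27
```

```text
t 0.5 p [0.2081 0.6158 0.2366] yaw 161.3 tilt 0.0 F [-0.07 -0.56  0.69] T [-0.01   0.032 -0.023] w 0.997 q [-1.23  0.32 -0.07  1.45  0.02  1.37 -0.06]
rot [ 0.    -0.     2.345] shift [-0.3729 -0.2792  0.0866] dist 0.474
```

Request:
step_arm([
  [[0,0,0.18],[-0.045,-0.034,0],0],
  [[0,0,0.36],[-0.09,-0.068,0],0],
  [[0,0,0.54],[-0.135,-0.101,0],0],
  [[0,0,0.72],[-0.18,-0.135,0],0],
  [[0,0,0.9],[-0.225,-0.169,0.01],0],
  [[0,0,1.08],[-0.27,-0.203,0.02],0],
  [[0,0,1.26],[-0.315,-0.236,0.04],0],
  [[0,0,1.44],[-0.35,-0.262,0.06],0],
  [[0,0,1.62],[-0.373,-0.279,0.08],0],
  [[0,0,1.8],[-0.373,-0.279,0.087],0],
], squeeze=45)

```text
time: 1.75
position: [0.4732, 0.2287, 0.1485]
tool_rot: [2.753, 1.512, -0.002]
ft_force: [0.3, 0.6, 0.4]
grip_width: 1.002
```

```bash
python3 mv.py 0.472 0.232 0.023 27
```

```text
t 1.75 p [0.4732 0.2287 0.1485] yaw 57.6 tilt 0.1 F [0.32 0.62 0.41] T [-0.096  0.068 -0.019] w 1.002 q [-0.84  0.12  0.37  1.88 -0.05  1.15 -1.03]
rot [0.001 0.002 0.533] shift [ 0.0023 -0.0028  0.1255] dist 0.126
```

Request:
step_arm([
  [[0,0,0.18],[0,0,0],0],
  [[0,0,0.36],[0,0,0],0],
  [[0,0,0.545],[0,0,0.02],0],
  [[0,0,0.545],[0,0,0.05],0],
  [[0,0,0.545],[0,0,0.05],0],
  [[0,0,0.545],[0,0,0.05],0],
  [[0,0,0.545],[0,0,0.05],0],
  [[0,0,0.545],[0,0,0.05],0],
  [[0,0,0.545],[0,0,0.05],0],
  [[0,0,0.545],[0,0,0.05],0],
])

```text
time: 3.0
position: [0.4722, 0.2322, 0.0997]
tool_rot: [-3.055, -0.733, -0.0]
ft_force: [0.3, -0.0, 0.1]
grip_width: 1.001
```

```bash
python3 mv.py 0.472 0.232 0.024 27
python3 - <<'E'
from h import *
cv2.imwrite("pics/w1.png",ctrl.get_image("wrist")[:,:,::-1])
E
python3 mv.py 0.472 0.232 0.024 27
```

```text
t 3.0 p [0.4722 0.2322 0.0997] yaw 27.0 tilt 0.0 F [ 0.35 -0.02  0.12] T [-0.054  0.172  0.021] w 1.001 q [-0.87  0.18  0.39  1.93 -0.08  1.05 -1.54]
rot [-0. -0. -0.] shift [-0.0003  0.0001  0.0757] dist 0.076
t 3.05 p [0.4722 0.2322 0.0997] yaw 27.0 tilt 0.0 F [-0.19  0.39  0.37] T [-0.055  0.148 -0.036] w 0.999 q [-0.87  0.18  0.39  1.93 -0.08  1.05 -1.54]
rot [-0. -0. -0.] shift [-0.0003  0.0001  0.0757] dist 0.076
```

View pics/w1.png

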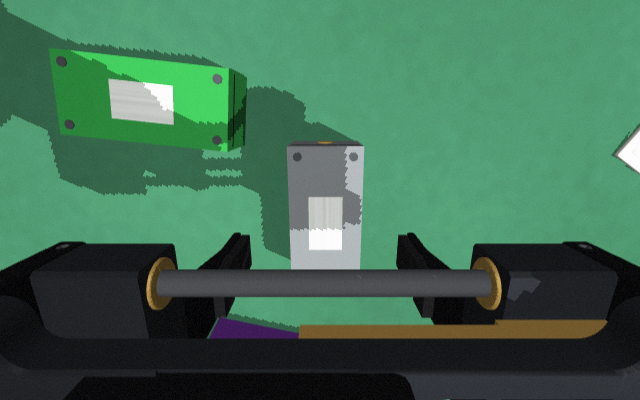

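Wrist view: the case (columns 288–365) is centred between the fingers (243–403) and aligned. Descend and close.

Request:
step_arm([
  [[0,0,0],[0,0,0.04],0],
  [[0,0,0],[0,0,0.065],0],
  [[0,0,0],[0,0,0.076],0],
  [[0,0,0],[0,0,0.076],0],
  [[0,0,0],[0,0,0.076],255],
  [[0,0,0],[0,0,0.076],255],
  [[0,0,0],[0,0,0.076],255],
  [[0,0,0],[0,0,0.076],255],
  [[0,0,0],[0,0,0.076],255],
  [[0,0,0],[0,0,0.076],255],
], squeeze=45)

```text
time: 4.3
position: [0.4725, 0.2319, 0.0238]
tool_rot: [3.055, 0.733, 0.001]
ft_force: [-0.3, -1.7, 2.8]
grip_width: 0.596
```

Request:
step_arm([
  [[0,0,0],[0,0,-0.02],255],
  [[0,0,0],[0,0,-0.05],255],
  [[0,0,0],[0,0,-0.09],255],
  [[0,0,0],[0,0,-0.13],255],
  [[0,0,0],[0,0,-0.15],255],
  [[0,0,0],[0,0,-0.15],255],
  [[0,0,0],[0,0,-0.15],255],
  [[0,0,0],[0,0,-0.15],255],
  [[0,0,0],[0,0,-0.15],255],
  [[0,0,0],[0,0,-0.15],255],
])

```text
time: 5.55
position: [0.472, 0.232, 0.1731]
tool_rot: [3.055, 0.733, -0.001]
ft_force: [-0.6, 0.7, -3.3]
grip_width: 0.594
```

```bash
cat > ft.py <<'E'
import sys; from h import *
F=[];T=[]
for i in range(int(sys.argv[1])):
    s=ctrl.get_state();Rm=R.from_rotvec(s["tool_rot"]); F.append(s["ft_force"]);T.append(Rm.inv().apply(s["torque"]));J=s["joint_torque"]; im=ctrl.get_image("wrist")
print("F",np.mean(F,0).round(3),"Ttool",np.mean(T,0).round(4),"sd",np.std(T,0).round(4),"J",J.round(3))
cv2.imwrite("pics/%s.png"%sys.argv[2],im[:,:,::-1])
E
python3 ft.py 5 w2; python3 mv.py
```

```text
F [ 0.333  0.069 -2.719] Ttool [-0.02   -0.1768 -0.0216] sd [0.0338 0.0299 0.041 ] J [-1.0000e-03 -3.3829e+01  1.3220e+00 -3.1206e+01 -2.2000e-02 -8.0000e-02
  0.0000e+00]
t 5.8 p [0.4722 0.2322 0.1736] yaw 27.0 tilt 0.0 F [-0.9   0.47 -2.49] T [-0.088  0.184  0.055] w 0.591 q [-0.89  0.1   0.4   1.85 -0.04  1.2  -1.57]
```

View pics/w2.png

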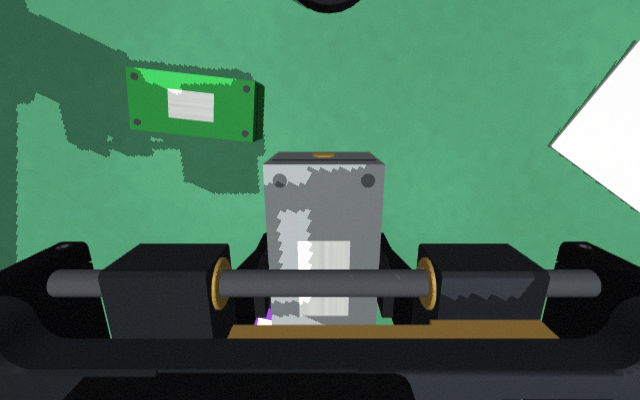

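Request:
step_arm([
  [[0,0.18,0],[0,0,0],255],
  [[0,0.36,0],[0,0,0],255],
  [[0,0.45,0],[0,0,0],255],
  [[0,0.45,0],[0,0,0],255],
  [[0,0.45,0],[0,0,0],255],
  [[0,0.3,0],[0,0,0],255],
  [[0,0.15,0],[0,0,0],255],
  [[0,0,0],[0,0,0],255],
  [[0,0,0],[0,0,0],255],
  [[0,0,0],[0,0,0],255],
])

```text
time: 7.05
position: [0.4725, 0.232, 0.1732]
tool_rot: [3.054, 0.732, 0.001]
ft_force: [-0.1, 0.3, -2.4]
grip_width: 0.593
```

```bash
python3 ft.py 10 w3; python3 mv.py
```

```text
F [ 0.019 -0.087 -3.076] Ttool [-0.0151 -0.1709 -0.0197] sd [0.0254 0.0249 0.0204] J [ 1.1000e-02 -3.3361e+01  1.4290e+00 -3.1217e+01 -2.3000e-02 -8.5000e-02
 -1.0000e-03]
t 7.55 p [0.4721 0.2321 0.1739] yaw 27.0 tilt 0.1 F [-0.19  0.3  -2.57] T [-0.103  0.113  0.016] w 0.597 q [-0.92  0.1   0.44  1.86 -0.05  1.2  -1.57]
```

Request:
step_arm([
  [[0,-0.18,0],[0,0,0],255],
  [[0,-0.36,0],[0,0,0],255],
  [[0,-0.45,0],[0,0,0],255],
  [[0,-0.45,0],[0,0,0],255],
  [[0,-0.45,0],[0,0,0],255],
  [[0,-0.3,0],[0,0,0],255],
  [[0,-0.15,0],[0,0,0],255],
  [[0,0,0],[0,0,0],255],
  [[0,0,0],[0,0,0],255],
  [[0,0,0],[0,0,0],255],
])

```text
time: 8.8
position: [0.4724, 0.2326, 0.1748]
tool_rot: [-3.053, -0.733, -0.001]
ft_force: [0.0, 0.0, -3.0]
grip_width: 0.595
```

```bash
python3 ft.py 10 w4; python3 mv.py 0.472 0.232 0.025 27
```

```text
F [ 0.029 -0.085 -2.777] Ttool [ 0.0015 -0.1573 -0.0064] sd [0.0202 0.036  0.033 ] J [-1.0000e-03 -3.2943e+01  1.5470e+00 -3.1289e+01 -2.1000e-02 -7.9000e-02
  1.0000e-03]
t 9.3 p [0.4723 0.2321 0.1733] yaw 27.0 tilt 0.0 F [-0.13  0.3  -2.04] T [-0.068  0.082  0.01 ] w 0.593 q [-0.95  0.1   0.47  1.86 -0.05  1.2  -1.56]
rot [ 0.     0.001 -0.001] shift [-2.000e-04 -1.000e-04  1.483e-01] dist 0.148
```

View pics/w4.png

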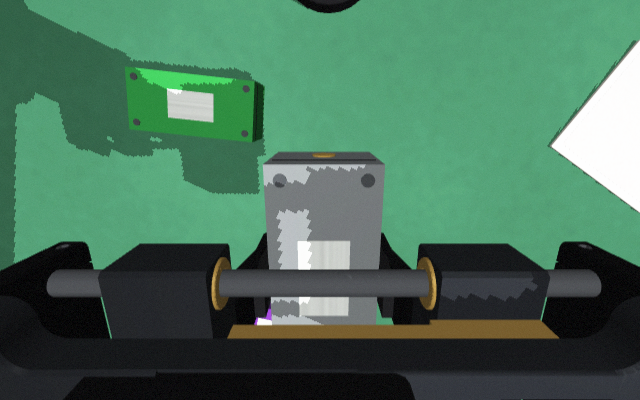

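The left case looks quiet: its level moment changed by 0.014 N·m, where a sliding part would give about 0.08. Setting it back.

Request:
step_arm([
  [[0,0,0],[0,0,0.05],255],
  [[0,0,0],[0,0,0.1],255],
  [[0,0,0],[0,0,0.13],255],
  [[0,0,0],[0,0,0.143],255],
  [[0,0,0],[0,0,0.149],255],
  [[0,0,0],[0,0,0.149],255],
  [[0,0,0],[0,0,0.149],255],
  [[0,0,0],[0,0,0.149],0],
  [[0,0,0],[0,0,0.149],0],
  [[0,0,0],[0,0,0.149],0],
])

```text
time: 10.55
position: [0.4726, 0.2324, 0.0251]
tool_rot: [-3.054, -0.733, -0.002]
ft_force: [0.8, -0.2, 1.0]
grip_width: 0.852
```

```bash
python3 mv.py 0.4325 -0.0045 0.10 28
```

```text
t 10.55 p [0.4726 0.2324 0.0251] yaw 27.0 tilt 0.1 F [ 0.78 -0.19  1.04] T [-0.062  0.203 -0.059] w 0.852 q [-0.91  0.29  0.45  1.99 -0.16  0.9  -1.47]
rot [-0.    -0.001 -0.018] shift [-0.1431  0.1929 -0.0751] dist 0.252
```

Request:
step_arm([
  [[0,0,0],[0,0,-0.03],0],
  [[0,0,0],[0,0,-0.08],0],
  [[0,0,0],[-0.01,0.015,-0.1],0],
  [[0,0,0],[-0.04,0.053,-0.1],0],
  [[0,0,0],[-0.073,0.098,-0.1],0],
  [[0,0,-0.018],[-0.106,0.143,-0.1],0],
  [[0,0,-0.018],[-0.133,0.178,-0.09],0],
  [[0,0,-0.018],[-0.143,0.193,-0.08],0],
  [[0,0,-0.018],[-0.143,0.193,-0.075],0],
  [[0,0,-0.018],[-0.143,0.193,-0.075],0],
])

```text
time: 11.8
position: [0.4323, -0.0038, 0.0995]
tool_rot: [-3.048, -0.762, 0.0]
ft_force: [0.1, -0.4, -0.3]
grip_width: 0.998
```

```bash
python3 - <<'E'
from h import *
cv2.imwrite("pics/w5.png",ctrl.get_image("wrist")[:,:,::-1])
E
python3 mv.py 0.4325 -0.0045 0.024 28
python3 - <<'E'
import look
look.go(dict(left=(192,185,240,250)))
E
```

```text
t 11.85 p [ 0.4326 -0.0036  0.0997] yaw 28.1 tilt 0.0 F [-1.01  0.17 -0.2 ] T [-0.069  0.1   -0.012] w 0.997 q [-0.74 -0.05  0.68  2.15  0.04  1.03 -1.16]
rot [ 0.    -0.     0.002] shift [-0.0005  0.0008  0.0757] dist 0.076
left 804 [0.4737 0.2346 0.4744] 0.955
```

View pics/w5.png

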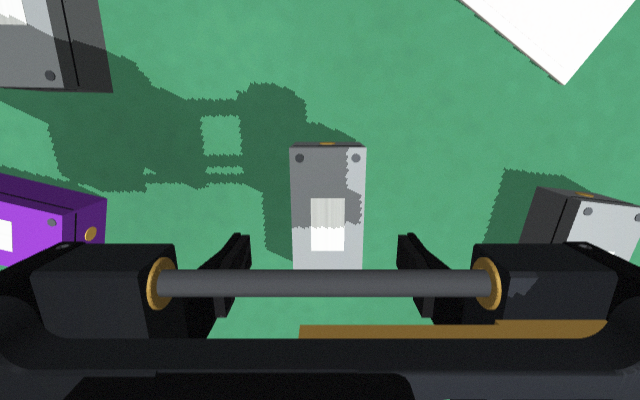

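The middle case (columns 290–367) is centred between the fingers. Grip it, lift it, and bring it 10 cm forward so there is room to tilt.

Request:
step_arm([
  [[0,0,0],[0,0.001,0.04],0],
  [[0,0,0],[0,0.001,0.065],0],
  [[0,0,0],[0,0.001,0.076],0],
  [[0,0,0],[0,0.001,0.076],0],
  [[0,0,0],[0,0.001,0.076],255],
  [[0,0,0],[0,0.001,0.076],255],
  [[0,0,0],[0,0.001,0.076],255],
  [[0,0,0],[0,0.001,0.076],255],
  [[0,0,0],[0,0.001,0.076],255],
  [[0,0,0],[0,0.001,0.076],255],
], squeeze=45)

```text
time: 13.15
position: [0.433, -0.0057, 0.0238]
tool_rot: [3.048, 0.76, 0.001]
ft_force: [-0.7, -0.1, 2.7]
grip_width: 0.596
```

Request:
step_arm([
  [[0,0,0],[0,0,-0.02],255],
  [[0,0,0],[0,0,-0.05],255],
  [[0,0,0],[0.01,0.005,-0.09],255],
  [[0,0,0],[0.03,0.015,-0.13],255],
  [[0,0,0],[0.05,0.026,-0.15],255],
  [[0,0,0],[0.07,0.037,-0.15],255],
  [[0,0,0],[0.088,0.047,-0.15],255],
  [[0,0,0],[0.088,0.047,-0.15],255],
  [[0,0,0],[0.088,0.047,-0.15],255],
  [[0,0,0],[0.088,0.047,-0.15],255],
])

```text
time: 14.4
position: [0.5316, -0.0057, 0.1733]
tool_rot: [-3.047, -0.76, 0.001]
ft_force: [0.1, -0.4, -2.4]
grip_width: 0.593
```

```bash
python3 ft.py 6 w6; python3 mv.py
```

```text
F [ 0.198  0.183 -2.494] Ttool [-0.0021 -0.1444  0.0149] sd [0.0202 0.0373 0.0172] J [ 1.0000e-03 -2.9152e+01  2.8140e+00 -3.0982e+01 -5.6000e-02 -4.4000e-02
 -1.0000e-03]
t 14.7 p [ 0.5324 -0.0057  0.1737] yaw 28.0 tilt 0.0 F [-0.27  0.   -1.98] T [-0.095  0.192  0.033] w 0.594 q [-0.72  0.13  0.74  1.85 -0.09  1.2  -1.04]
```

Request:
step_arm([
  [[0,0.18,0],[0,0,0],255],
  [[0,0.36,0],[0,0,0],255],
  [[0,0.45,0],[0,0,0],255],
  [[0,0.45,0],[0,0,0],255],
  [[0,0.45,0],[0,0,0],255],
  [[0,0.3,0],[0,0,0],255],
  [[0,0.15,0],[0,0,0],255],
  [[0,0,0],[0,0,0],255],
  [[0,0,0],[0,0,0],255],
  [[0,0,0],[0,0,0],255],
])

```text
time: 15.95
position: [0.5326, -0.0061, 0.1732]
tool_rot: [3.047, 0.76, 0.0]
ft_force: [-0.9, -1.3, -2.4]
grip_width: 0.593
```

```bash
python3 ft.py 10 w7; python3 mv.py
```

```text
F [-0.215 -0.051 -2.622] Ttool [ 0.0014 -0.1858  0.0068] sd [0.0409 0.0301 0.0248] J [  0.054 -29.068   2.883 -31.011  -0.055  -0.053  -0.   ]
t 16.45 p [ 0.5324 -0.0058  0.1739] yaw 28.0 tilt 0.1 F [ 0.3  -0.01 -3.7 ] T [-0.04   0.108  0.019] w 0.591 q [-0.73  0.13  0.74  1.85 -0.09  1.2  -1.03]
```

Request:
step_arm([
  [[0,-0.18,0],[0,0,0],255],
  [[0,-0.36,0],[0,0,0],255],
  [[0,-0.45,0],[0,0,0],255],
  [[0,-0.45,0],[0,0,0],255],
  [[0,-0.45,0],[0,0,0],255],
  [[0,-0.3,0],[0,0,0],255],
  [[0,-0.15,0],[0,0,0],255],
  [[0,0,0],[0,0,0],255],
  [[0,0,0],[0,0,0],255],
  [[0,0,0],[0,0,0],255],
])

```text
time: 17.7
position: [0.5328, -0.0053, 0.1745]
tool_rot: [-3.047, -0.761, -0.001]
ft_force: [0.6, -0.1, -3.0]
grip_width: 0.595
```

```bash
python3 ft.py 10 w8; python3 mv.py 0.4325 -0.0045 0.025 28
```

```text
F [ 0.211 -0.082 -2.942] Ttool [-0.0066 -0.1605 -0.0097] sd [0.0251 0.0278 0.028 ] J [ -0.045 -28.652   2.953 -31.064  -0.056  -0.046   0.   ]
t 18.2 p [ 0.5326 -0.0058  0.1733] yaw 28.0 tilt 0.1 F [-0.11 -0.18 -2.39] T [-0.031  0.193  0.05 ] w 0.596 q [-0.74  0.13  0.76  1.85 -0.1   1.2  -1.03]
rot [0.    0.001 0.   ] shift [-0.0876 -0.0482  0.1483] dist 0.179
```

View pics/w8.png

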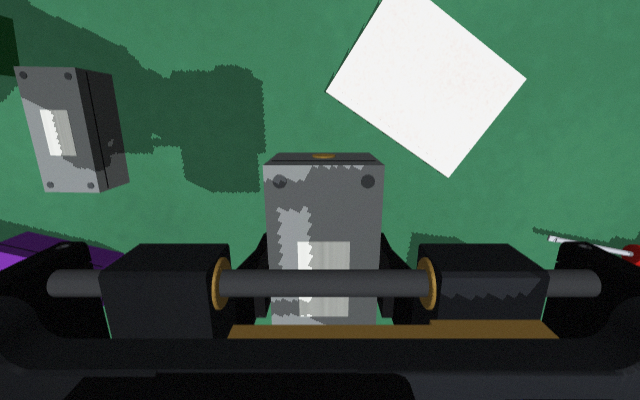

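The middle case also looks quiet: 0.025 ± 0.013 N·m, and the joint-6 torque changed by 0.007, the same as for the left case. Setting it back.

Request:
step_arm([
  [[0,0,0],[-0.04,-0.021,0.02],255],
  [[0,0,0],[-0.075,-0.04,0.06],255],
  [[0,0,0],[-0.088,-0.047,0.1],255],
  [[0,0,0],[-0.088,-0.047,0.13],255],
  [[0,0,0],[-0.088,-0.047,0.144],255],
  [[0,0,0],[-0.088,-0.047,0.149],255],
  [[0,0,0],[-0.088,-0.047,0.149],255],
  [[0,0,0],[-0.088,-0.047,0.149],0],
  [[0,0,0],[-0.088,-0.047,0.149],0],
  [[0,0,0],[-0.088,-0.047,0.149],0],
])

```text
time: 19.45
position: [0.4333, -0.0055, 0.0251]
tool_rot: [-3.048, -0.76, -0.002]
ft_force: [0.5, -0.5, -1.0]
grip_width: 0.846
```

```bash
python3 mv.py 0.4904 -0.1986 0.10 21.1
```

```text
t 19.45 p [ 0.4333 -0.0055  0.0251] yaw 28.0 tilt 0.1 F [ 0.46 -0.51 -0.98] T [-0.089  0.096 -0.05 ] w 0.846 q [-0.78  0.1   0.76  2.21 -0.09  0.86 -1.04]
rot [-0.    -0.001  0.121] shift [-0.0402  0.1973 -0.0749] dist 0.215
```

Request:
step_arm([
  [[0,0,0],[0,0,-0.03],0],
  [[0,0,0],[0,0,-0.08],0],
  [[0,0,0],[-0.003,0.015,-0.1],0],
  [[0,0,0.06],[-0.011,0.055,-0.1],0],
  [[0,0,0.12],[-0.02,0.1,-0.1],0],
  [[0,0,0.121],[-0.03,0.146,-0.1],0],
  [[0,0,0.121],[-0.037,0.182,-0.09],0],
  [[0,0,0.121],[-0.04,0.197,-0.08],0],
  [[0,0,0.121],[-0.04,0.197,-0.075],0],
  [[0,0,0.121],[-0.04,0.197,-0.075],0],
])

```text
time: 20.7
position: [0.4896, -0.1973, 0.0992]
tool_rot: [-3.087, -0.575, 0.001]
ft_force: [0.2, -0.4, 0.7]
grip_width: 1.002
```

```bash
python3 - <<'E'
from h import *
cv2.imwrite("pics/w9.png",ctrl.get_image("wrist")[:,:,::-1])
E
python3 mv.py 0.4904 -0.1986 0.024 21.1
python3 - <<'E'
import look
look.go(dict(left=(192,185,240,250),middle=(275,205,330,265)))
E
```

```text
t 20.75 p [ 0.4899 -0.1971  0.0996] yaw 21.2 tilt 0.1 F [-0.74 -0.13  0.69] T [-0.06   0.14   0.046] w 0.999 q [-0.52  0.26  0.96  1.94 -0.24  1.06 -0.65]
rot [-0.001 -0.     0.001] shift [-0.0001  0.0016  0.0756] dist 0.076
left 810 [0.4731 0.2345 0.4593] 0.957
middle 828 [ 0.4332 -0.0045  0.478 ] 0.961
```

View pics/w9.png

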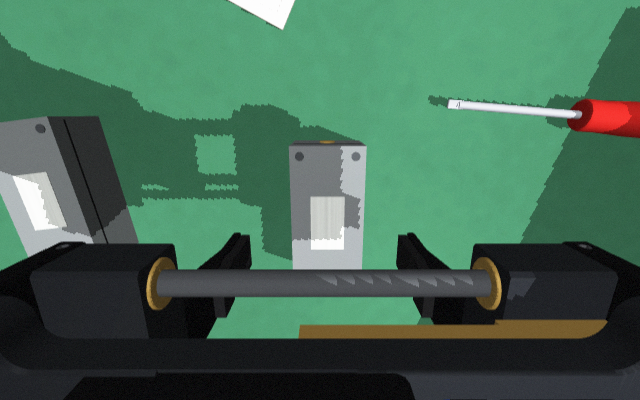

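Request:
step_arm([
  [[0,0,0],[0,0.001,0.04],0],
  [[0,0,0],[0,0.001,0.065],0],
  [[0,0,0],[0,0.001,0.076],0],
  [[0,0,0],[0,0.001,0.076],0],
  [[0,0,0],[0,0.001,0.076],255],
  [[0,0,0],[0,0.001,0.076],255],
  [[0,0,0],[0,0.001,0.076],255],
  [[0,0,0],[0,0.001,0.076],255],
  [[0,0,0],[0,0.001,0.076],255],
  [[0,0,0],[0,0.001,0.076],255],
], squeeze=45)

```text
time: 22.05
position: [0.4905, -0.1994, 0.0237]
tool_rot: [3.089, 0.574, 0.001]
ft_force: [-0.4, 0.4, 0.9]
grip_width: 0.593
```

Request:
step_arm([
  [[0,0,0],[0,0,-0.02],255],
  [[0,0,0],[0,0,-0.05],255],
  [[0,0,0],[0,0,-0.09],255],
  [[0,0,0],[0,0,-0.13],255],
  [[0,0,0],[0,0,-0.15],255],
  [[0,0,0],[0,0,-0.15],255],
  [[0,0,0],[0,0,-0.15],255],
  [[0,0,0],[0,0,-0.15],255],
  [[0,0,0],[0,0,-0.15],255],
  [[0,0,0],[0,0,-0.15],255],
])

```text
time: 23.3
position: [0.49, -0.1993, 0.1731]
tool_rot: [3.089, 0.574, -0.001]
ft_force: [0.4, -1.0, -5.4]
grip_width: 0.597
```

```bash
python3 ft.py 8 w10; python3 mv.py
```

```text
F [ 0.064 -0.25  -4.895] Ttool [-0.0246 -0.1631 -0.0046] sd [0.0202 0.0262 0.0195] J [ 4.0000e-03 -2.3782e+01  4.3570e+00 -3.1879e+01 -7.0000e-02 -2.7000e-02
  0.0000e+00]
t 23.7 p [ 0.4903 -0.1993  0.1736] yaw 21.1 tilt 0.0 F [ 0.51 -0.72 -5.17] T [-0.011  0.131 -0.02 ] w 0.595 q [-0.59  0.15  1.02  1.86 -0.14  1.2  -0.73]
```

Request:
step_arm([
  [[0,0.18,0],[0,0,0],255],
  [[0,0.36,0],[0,0,0],255],
  [[0,0.45,0],[0,0,0],255],
  [[0,0.45,0],[0,0,0],255],
  [[0,0.45,0],[0,0,0],255],
  [[0,0.3,0],[0,0,0],255],
  [[0,0.15,0],[0,0,0],255],
  [[0,0,0],[0,0,0],255],
  [[0,0,0],[0,0,0],255],
  [[0,0,0],[0,0,0],255],
])

```text
time: 24.95
position: [0.4903, -0.1995, 0.1732]
tool_rot: [3.088, 0.575, -0.0]
ft_force: [-0.5, -0.3, -5.6]
grip_width: 0.593
```

```bash
python3 ft.py 10 w11; python3 mv.py
```

```text
F [-0.085 -0.183 -5.087] Ttool [-0.0454 -0.1433 -0.0035] sd [0.0265 0.0383 0.0308] J [ 7.2000e-02 -2.3414e+01  4.5380e+00 -3.1825e+01 -4.6000e-02 -3.0000e-03
 -0.0000e+00]
t 25.45 p [ 0.4902 -0.1993  0.1738] yaw 21.1 tilt 0.1 F [ 0.16  0.17 -5.14] T [-0.103  0.118 -0.03 ] w 0.591 q [-0.61  0.16  1.04  1.86 -0.14  1.2  -0.73]
```

Request:
step_arm([
  [[0,-0.18,0],[0,0,0],255],
  [[0,-0.36,0],[0,0,0],255],
  [[0,-0.45,0],[0,0,0],255],
  [[0,-0.45,0],[0,0,0],255],
  [[0,-0.45,0],[0,0,0],255],
  [[0,-0.3,0],[0,0,0],255],
  [[0,-0.15,0],[0,0,0],255],
  [[0,0,0],[0,0,0],255],
  [[0,0,0],[0,0,0],255],
  [[0,0,0],[0,0,0],255],
])

```text
time: 26.7
position: [0.4904, -0.1987, 0.174]
tool_rot: [-3.087, -0.575, -0.001]
ft_force: [0.7, 0.1, -5.6]
grip_width: 0.595
```

```bash
python3 ft.py 10 w12; python3 mv.py 0.673 -0.0462 0.173 21.1
```

```text
F [ 0.363  0.147 -5.057] Ttool [-0.013  -0.1869  0.0083] sd [0.0397 0.0333 0.0323] J [ -0.062 -22.962   4.712 -31.896  -0.099  -0.048   0.   ]
t 27.2 p [ 0.4903 -0.1993  0.1733] yaw 21.1 tilt 0.1 F [-0.08 -1.03 -4.71] T [-0.082  0.206  0.014] w 0.593 q [-0.63  0.16  1.06  1.86 -0.15  1.2  -0.72]
rot [ 0.     0.001 -0.   ] shift [ 2.255e-01 -7.720e-02  1.000e-04] dist 0.238
```

View pics/w12.png

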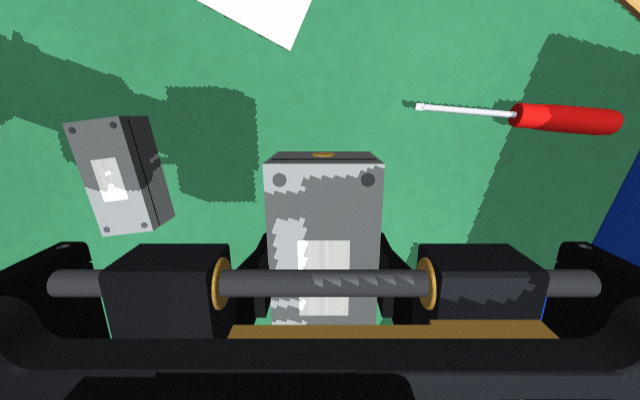

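Right case: the joint-5 and joint-6 torques shifted by -0.053 and -0.045 N·m, against 0.002 or less and 0.007 or less for the quiet ones. The wrist moment also shifted, with the opposite sign. A part slid, so this is the rattler. Moving it over the board.

Request:
step_arm([
  [[0,0,0],[0.015,-0.005,0],255],
  [[0,0,0],[0.045,-0.015,0],255],
  [[0,0,0],[0.085,-0.029,0],255],
  [[0,0,0],[0.125,-0.043,0],255],
  [[0,0,0],[0.165,-0.056,0],255],
  [[0,0,0],[0.195,-0.067,0],255],
  [[0,0,0],[0.215,-0.074,0],255],
  [[0,0,0],[0.2255,-0.077,0],255],
  [[0,0,0],[0.2255,-0.077,0],255],
  [[0,0,0],[0.2255,-0.077,0],255],
])

```text
time: 28.45
position: [0.6723, -0.0475, 0.1735]
tool_rot: [3.089, 0.572, -0.001]
ft_force: [-0.3, -0.4, -4.7]
grip_width: 0.597
```

```bash
python3 ft.py 6 w13; python3 mv.py 0.673 -0.0462 0.174 21.1
python3 - <<'E'
import look
from h import *
look.go(dict(left=(192,185,240,250),middle=(275,205,330,265)))
cv2.imwrite("pics/s2.png",ctrl.get_image("scene")[:,:,::-1]);cv2.imwrite("pics/t2.png",look.im[:,:,::-1])
E
```

```text
F [-0.087 -0.152 -5.062] Ttool [-0.0207 -0.2227 -0.0089] sd [0.0188 0.0163 0.0272] J [  0.058 -49.17   13.974 -30.507  -0.083  -0.068   0.   ]
t 28.75 p [ 0.6728 -0.0467  0.1738] yaw 21.0 tilt 0.0 F [ 0.09 -0.95 -4.69] T [-0.085  0.196 -0.059] w 0.592 q [-0.6   0.53  0.89  1.49 -0.42  1.32 -0.88]
rot [-0.    -0.    -0.001] shift [ 0.0004 -0.0004 -0.0002] dist 0.001
left 839 [0.4728 0.2339 0.4683] 0.95
middle 647 [ 0.432  -0.0058  0.466 ] 0.773
```

View pics/s2.png

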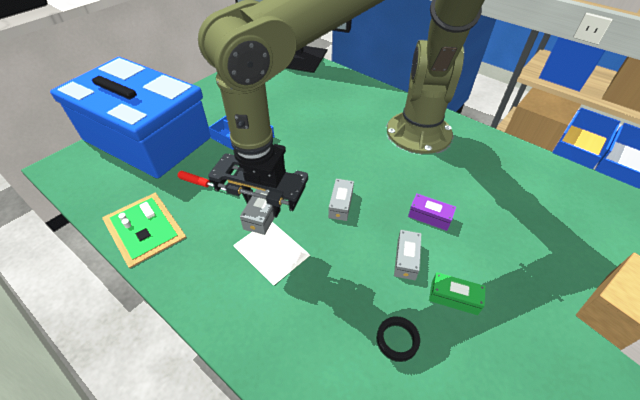

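View pics/t2.png

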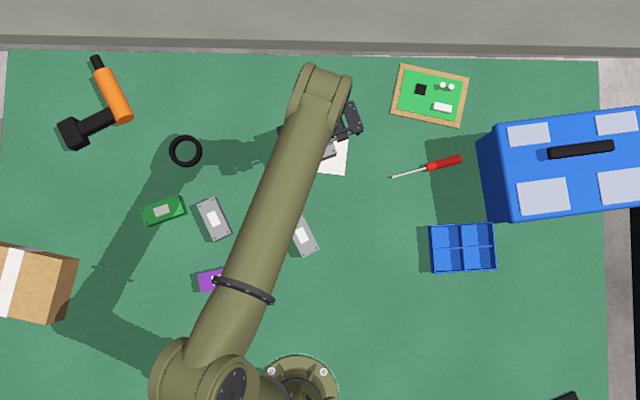

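The scene and top views show the right case held level over the board. The left and middle cases stand in place, and the screwdriver, tape and tray look untouched.

```bash
python3 -c "
from bench import ctrl
print(ctrl.get_state()['qd'].round(4)); print(ctrl.close_job())"
```

```text
[-0.0002  0.0023 -0.0012  0.0006  0.0014 -0.0002  0.0013]
the job is handed in; nothing more can be done
None
```

I lifted the left, middle and right cases in turn, rocked each about ±26° roughly 15 cm above the bench, and compared the level readings after each tilt. I judged the right case to be the rattler. I handed in at about 29 s with it held level and still over the white board.

**Which case rattles:** The joint torques showed it. In the right case, joints 5 and 6 shifted by 0.053 and 0.045 N·m. In the other two they shifted by no more than 0.002 and 0.007 N·m. The wrist moment was noisier:

| Case | Change in level moment (N·m) |
|---|---|
| Left | +0.014 |
| Middle | +0.025 |
| Right | -0.043 |

A part sliding the full 65 mm would give about 0.08 N·m, so the wrist moment agrees in direction but is only about half the expected size. I did not repeat the rock to confirm.

**Final position:** The gripper is within about 1 mm of the board's middle. The case's underside is about 15 cm up, the tilt is 0.0°, and the joints are at rest.

**The quiet cases:** I set both back upright. The last clear fits put them within about 3 mm of where they began. The final fit of the middle case was poorer (0.77 overlap) because the arm partly hid it, but it gave the same position.

**Bystanders:** The screwdriver, tape and tray look unmoved in the last pictures. I checked them by eye only, and did not measure them again.

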